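Sort stripped mower parts into the parts trays

TASK

Sort the four loose parts on the mat into the blue trays, each with its own kind: both spark plugs into the tray that already holds a spark plug, the ignition coil into the one with the coil, the starter pulley into the one with the pulley. Set each part down, do not drop it, so that it lies flat on the tray's floor and not on another part, the pulley hub up as you found it. Leave the spark tester, gap gauge and nut driver where they are.

Things in the scene. Friction and masses are not known exactly. Their poses are not given: they have to be found in the camera images.
- plug_a: Loose spark plug (two alike), on its side on the mat (mat top at world z 4), any yaw; 66 mm long, 50 g. Origin: on its axis, mid hex, 10.4 above its support. x along the axis: white 12 mm insulator and terminal to +38, 20 mm shell and 14 mm thread to -28. Steel hex 10 long, 20.8 across flats: grasp it from above, closing square to the axis, 24 wide at the corners. Sizes in mm.
- plug_b: Loose spark plug (two alike), on its side on the mat (mat top at world z 4), any yaw; 66 mm long, 50 g. Origin: on its axis, mid hex, 10.4 above its support. x along the axis: white 12 mm insulator and terminal to +38, 20 mm shell and 14 mm thread to -28. Steel hex 10 long, 20.8 across flats: grasp it from above, closing square to the axis, 24 wide at the corners. Sizes in mm.
- coil: Loose ignition coil, flat on the mat, any yaw, 280 g: grey laminated-steel U with a black block on its yoke. Origin: centre of the block's underside. Block 34 (x) x 42 (y) x 30 high (mm). Legs 13 wide at y=+-31.5 run to x=-46, yoke to y=+-38, both z 4 to 20. Stubs on the block's y faces. Grasp from above across the 34 mm, one finger between the legs; mass centre about x=-10.
- pulley: Loose zinc-plated recoil starter pulley, flat on the mat, hub up, 160 g: flanges 68 mm across, together 12.5 mm high, on them a round hub 28 mm across from z=12.5 to 26 mm. Origin: centre of the underside, z up. Grasp by the hub from above, or across the flanges.
- plug_tray: Parts tray for spark plugs, known by the one in it; fixed on the mat, 3 alike trade places. Blue, outside 190 (x) x 136 (y), walls and floor 3 thick. Origin: centre of underside; -x is the low front, facing the robot (yaw +-0.12 rad). Walls 36 high, front and first 48 of the sides 24. Its plug lies loose along y near x=+55; the floor from the front to x=+12 is empty. Sizes in mm.
- coil_tray: Parts tray for ignition coils, known by the one in it; fixed on the mat, 3 alike trade places. Blue, outside 190 (x) x 136 (y), walls and floor 3 thick. Origin: centre of underside; -x is the low front, facing the robot (yaw +-0.12 rad). Walls 36 high, front and first 48 of the sides 24. Its coil lies loose: block at x=+69, legs to x=+23; the floor from the front to x=+12 is empty. Sizes in mm.
- pulley_tray: Parts tray for pulleys, known by the one in it; fixed on the mat, 3 alike trade places. Blue, outside 190 (x) x 136 (y), walls and floor 3 thick. Origin: centre of underside; -x is the low front, facing the robot (yaw +-0.12 rad). Walls 36 high, front and first 48 of the sides 24. Its pulley lies loose and flat, centred near x=+54; the floor from the front to x=+12 is empty. Sizes in mm.
- tester: Bystander: battery spark tester, a black box 118 x 62 x 30 mm with a red push button on top (39 mm high) and a brass socket on its -x end, loose on the mat between two trays. Origin: centre of the underside. Leave it alone.
- gap_gauge: Bystander: round brass spark plug gap gauge, a disc 42 mm across and 5 mm thick, loose on the mat between two trays. Origin: centre of the underside. Leave it alone.
- nut_driver: Bystander: nut driver with an orange grip and chrome shaft, 203 mm long, 30 mm thick, lying on the mat between two trays, socket pointing away from the robot (+x). Origin: on the mat under the front end of its grip (grip to x = -94, socket to +109 mm). Leave it alone.
Mind the look-alikes: they are no part of the job. What is shaped like the pulley but orange or red is not meant.

How it is judged (in metres and radians):
At the end, for the whole second after the job is handed in: Each part lies in the tray of its kind: origin within 85 mm (x) and 60 mm (y) of the tray's centre, at floor height within about 4 mm, flat (plug axis within 0.2 rad of level, coil and pulley upright within 0.12 rad), at rest and let go (x of plug_a in the frame of plug_tray between -0.085 and 0.085 m and y of plug_a in the frame of plug_tray between -0.06 and 0.06 m and z of plug_a in the frame of plug_tray between 0.009 and 0.018 m and angle between plug_a's own x axis and vertical between 1.37 and 1.77 rad and linear speed of each of plug_a, plug_b, coil, pulley below 0.02 m/s and x of plug_b in the frame of plug_tray between -0.085 and 0.085 m and y of plug_b in the frame of plug_tray between -0.06 and 0.06 m and z of plug_b in the frame of plug_tray between 0.009 and 0.018 m and angle between plug_b's own x axis and vertical between 1.37 and 1.77 rad and x of coil in the frame of coil_tray between -0.085 and 0.085 m and y of coil in the frame of coil_tray between -0.06 and 0.06 m and z of coil in the frame of coil_tray between -0.002 and 0.008 m and angle between each of coil, pulley's own z axis and vertical below 0.12 rad and x of pulley in the frame of pulley_tray between -0.085 and 0.085 m and y of pulley in the frame of pulley_tray between -0.06 and 0.06 m and z of pulley in the frame of pulley_tray between -0.002 and 0.008 m); the robot touches nothing.
It fails at once if the spark tester is shifted by more than 15 mm (distance of tester from where it was at the start of the episode above 0.015 m).
It fails at once if the gap gauge is shifted by more than 15 mm (distance of gap_gauge from where it was at the start of the episode above 0.015 m).
It fails at once if the nut driver is shifted by more than 15 mm (distance of nut_driver from where it was at the start of the episode above 0.015 m).
It fails at once if a part is dropped or thrown: it falls free of the fingers faster than 0.9 m/s (about 40 mm of fall) ((linear speed of plug_a above 0.9 m/s and contact force between the fingers and plug_a below 0.01 N) or (linear speed of plug_b above 0.9 m/s and contact force between the fingers and plug_b below 0.01 N) or (linear speed of coil above 0.9 m/s and contact force between the fingers and coil below 0.01 N) or (linear speed of pulley above 0.9 m/s and contact force between the fingers and pulley below 0.01 N)).
It also fails if it takes over 120 s, if anything falls off the work surface, if the arm or the gripper's body presses on something with over 40 N, if the wrist force passes 120 N, or if a joint passes its speed limit or range.

ROBOT

A 6-joint arm with a two-finger parallel gripper is mounted at the origin on the work surface. World frame = base frame: x ahead of the robot, y to its left, z up, the work surface at z = 0. Lengths are in m, angles in degrees, forces in N, time in s.
With the tool pointing down it reaches from about 0.25 to 0.725 m from the base axis. Payload 9.7 kg.
Tool frame: the origin (TCP) lies midway between the tips of the shut fingers; the grasp point (between the pads) lies 19 mm behind it; x points along the fingers, y is the direction in which the jaws open and shut, and the axes are right-handed (so a half turn about x gives the same grasp; the last joint's range is limited). The gripper opens to 85 mm and grips with 20 to 120 N. Pads are 22 mm wide; open, the fingers measure 114 mm over their backs; the gripper's body (76 mm by 85 mm) begins 54 mm behind the grasp point. The pads swing forward as they close: fully open they stand 13 mm farther back than shut.
Start: joints at [-63.656, 4.979, 10.078, 95.1, 0, 90], TCP at [0.244, -0.493, 0.231] pointing down, gripper open.
Joint ranges: [-179.16, 179.16], [-48.56, 103.87], [-65.8, 70.77], [-126.05, 130.52], [-82.76, 87.17], [-180, 180]. Speed limits (degrees/s): [127.2, 127.2, 147.25, 180, 180, 180].

INTERFACE

Orientations are given as [roll, pitch, yaw] about the fixed x, y, z axes, in that order (R = Rz(yaw) Ry(pitch) Rx(roll)).
In Python, from workcell import bot, cams gives the robot as it stands.
- The arm moves only by the tool apply_moves, never from a script. Its argument "commands" is a list of rows, each a list of 5 numbers: the shift along the tool's x, y, z in m, then the turn about the tool's x in rad, then the opening, from -1 (shut) to 1 (fully open). In form: [[tx, ty, tz, roll, hand], ...]. A call has 1 to 12 rows; each row is the pose to reach, as a shift and turn from the pose measured when the call began, along the tool's axes at that moment; what a row does not reach only later rows make up. A row lasts 1/10 s, in which the tool goes at most 50 mm and 8.59 degrees, less where a joint would pass 70% of its speed; a pose out of reach is approached as far as the arm can. A call with a gripper value outside its range is refused whole. The fingers move at their own pace and stop on an object; "newtons" is the grip in N (left out, the last holds). Time passes only in rows, so rows that repeat a pose let the fingers close. It gives the time, the measured TCP pose, the force and the opening at its end, in the units of the state.
- bot.get_obs(): the state, without advancing time (a new reading comes with each control period).
- cams.camera(name): name is "scene" or "top"; returns a dict with "frame" (420x560x3 uint8, blue, green, red), "depth" (420x560 float32, m along the optical axis (not along the pixel's ray), 0 where there is no reading), "camera_matrix" (3x3 intrinsics, pixels), "R" (3x3) and "t" (3): a world point X has camera coordinates R X + t. Camera axes: x right, y down, z forward; pixel columns grow to the right and rows downward; lengths in m; the calibration is good to about 2 mm. A picture is of the moment at which its call begins.
- bot.job_done(): hands the job in, once; it reports no verdict.
Trained networks look in the newest picture that a camera, given by its name, has taken for a name from the list of things; names that differ only in an ending like _2 or _b are one class to them, and where a whole thing is asked for, a point or a joint stands for the part that bears it (a point fixed in the world has none). Each returns a list of dicts, best first, with "confidence" (0 to 1); they miss things now and then, are a little off and sometimes report something else, mostly with a low value. They report only what shows in the picture. A call takes as long as a camera call. They do not tell look-alikes from the thing itself.
- cams.spot_in(name, camera): "rect" ([left, top, right, bottom] in pixels, round what is visible of it).
The state is a dict: "time": time; "q": joint angles; "qd": joint speeds; "joint_efforts": joint torques, N m; "ee_pos": TCP position; "tcp_rot": TCP orientation; "wrist_force": force on the tool from outside, world axes, zero at the start; "torque": the same for the moment, N m; "opening": finger opening in m.
Only numpy, scipy, OpenCV 4.12 (cv2) and the standard library are available. Lean on these libraries where they do the work, as an engineer would, in place of code of your own. Each camera call takes 0.05 s, during which the arm holds its last target. There are 200 camera calls.

## Working session

There is one attempt and no reset: what is moved stays moved. The work goes in short steps, Python scripts to look and compute and a tool call to move; the robot and the scene stay as the last step left them, time stands still between calls to the robot, and variables do not carry over. Pictures are saved under pics/ and viewed, about 12 in all and at most 16, crops included, and the job is handed in when it is done.

Besides the shell and the picture viewer there is one more tool, called after "Request:" as name(argument=value, ...), one argument or row to a line, values as JSON. apply_moves: Moves the arm, as the interface text tells. Its arguments: {"type":"object","properties":{"commands":{"type":"array"},"newtons":{"type":"number"}},"required":["commands"]}

```bash
mkdir -p pics; ls; python3 - <<'E'
from workcell import bot,cams
import cv2,numpy as np
o=bot.get_obs();print({k:np.round(v,3).tolist() for k,v in o.items()})
for n in("top","scene"):
    c=cams.camera(n);cv2.imwrite(f"pics/{n}0.png",c["frame"]);np.savez(f"{n}0.npz",**c)
    print(n,c["camera_matrix"].round(1).tolist(),c["R"].round(3).tolist(),c["t"].round(3).tolist())
    for k in("plug_a","coil","pulley","plug_tray","coil_tray","pulley_tray"):
        for d in cams.spot_in(k,n):print(k,np.round(d["rect"]).tolist(),round(d["confidence"],2))
E
```

```text
pics
{'time': 0.0, 'q': [-63.655, 5.01, 10.034, 95.1, 0.001, 89.999], 'qd': [0.065, -0.179, 0.152, 0.118, 0.007, -0.137], 'joint_efforts': [-0.003, -52.039, 46.481, 0.016, -0.0, -0.0], 'ee_pos': [0.244, -0.493, 0.231], 'tcp_rot': [-90.41, 89.924, 115.935], 'wrist_force': [0.855, -0.641, -1.239], 'torque': [-0.018, 0.004, -0.046], 'opening': 0.085}
top [[540.5, 0.0, 282.0], [0.0, 540.5, 208.6], [0.0, 0.0, 1.0]] [[0.029, -1.0, 0.005], [-0.988, -0.03, -0.154], [0.154, -0.001, -0.988]] [-0.185, 0.505, 1.61]
plug_a [197.0, 218.0, 212.0, 236.0] 0.64
plug_a [249.0, 220.0, 257.0, 237.0] 0.5
pulley [292.0, 242.0, 315.0, 262.0] 0.86
pulley [436.0, 256.0, 460.0, 273.0] 0.73
pulley [430.0, 196.0, 447.0, 218.0] 0.64
plug_tray [312.0, 157.0, 357.0, 220.0] 0.98
pulley_tray [206.0, 129.0, 253.0, 199.0] 0.96
scene [[532.0, 0.0, 287.7], [0.0, 532.0, 215.5], [0.0, 0.0, 1.0]] [[0.158, 0.987, 0.017], [0.781, -0.115, -0.614], [-0.604, 0.11, -0.789]] [0.078, -0.41, 2.131]
plug_a [349.0, 189.0, 362.0, 200.0] 0.41
coil [392.0, 163.0, 414.0, 179.0] 0.7
coil [320.0, 218.0, 373.0, 272.0] 0.39
pulley [128.0, 234.0, 147.0, 246.0] 0.88
pulley [120.0, 192.0, 140.0, 210.0] 0.7
pulley [255.0, 182.0, 268.0, 198.0] 0.62
plug_tray [219.0, 214.0, 267.0, 267.0] 0.77
coil_tray [409.0, 189.0, 467.0, 245.0] 0.91
pulley_tray [318.0, 217.0, 373.0, 274.0] 0.94
pulley_tray [390.0, 165.0, 413.0, 180.0] 0.27
```

```bash
python3 - <<'E'
import cv2
a=cv2.imread("pics/top0.png");b=cv2.imread("pics/scene0.png")
cv2.imwrite("pics/v1.png",cv2.resize(a[110:310,110:480],(800,432),interpolation=cv2.INTER_CUBIC))
cv2.imwrite("pics/v2.png",cv2.resize(b[130:330,90:480],(800,410),interpolation=cv2.INTER_CUBIC))
E
```

```text
(no output)
```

View pics/v1.png

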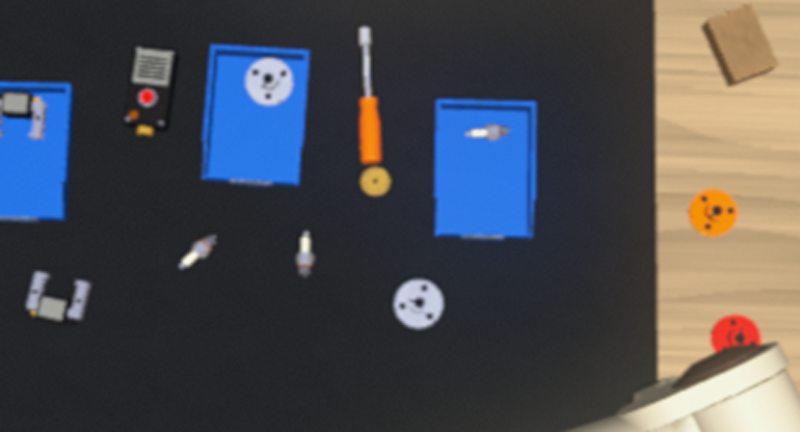

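View pics/v2.png

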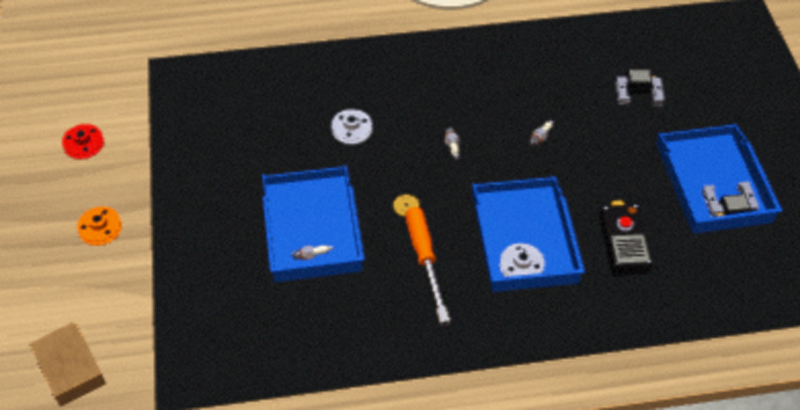

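```bash
cat > h.py <<'E'
import numpy as np,cv2
def load(n): return dict(np.load(n))
def cloud(c):
    K=c["camera_matrix"];h,w=c["depth"].shape
    u,v=np.meshgrid(np.arange(w),np.arange(h));d=c["depth"]
    P=np.stack([(u-K[0,2])/K[0,0]*d,(v-K[1,2])/K[1,1]*d,d],-1)
    return (P-c["t"])@c["R"]
def ortho(c,cx,cy,z,half=.07,s=2000,):
    # image: up = +x, left = +y ; s px/m
    n=int(2*half*s);i,j=np.mgrid[0:n,0:n]
    X=np.stack([cx+half-i/s,cy+half-j/s,np.full(i.shape,z)],-1)
    p=X@c["R"].T+c["t"];p=p@c["camera_matrix"].T
    m=(p[...,:2]/p[...,2:]).astype(np.float32)
    return cv2.remap(c["frame"],m,None,cv2.INTER_CUBIC)
E
python3 - <<'E'
from h import *
c=load("top0.npz");s=load("scene0.npz");P=cloud(c);S=cloud(s)
f=c["frame"].astype(int)
print("matz",np.median(P[290:300,200:300,2]),np.median(S[240:260,200:215,2]))
def hsv(c):return cv2.cvtColor(c["frame"],cv2.COLOR_BGR2HSV)
for nm,c_,Q in(("top",c,P),("scene",s,S)):
    H=hsv(c_);m=((H[...,0]>100)&(H[...,0]<125)&(H[...,1]>120)&(H[...,2]>60)).astype(np.uint8)
    n,l,st,ce=cv2.connectedComponentsWithStats(m)
    for i in range(1,n):
        if st[i,4]<400:continue
        # all points within filled hull; rim outline
        q=Q[(l==i)&(c_["depth"]>0)];q=q[q[:,2]<.05]
        fl=q[(q[:,2]<.012)]
        r=cv2.minAreaRect((q[:,:2]*1000).astype(np.float32));print(nm,"tray",np.round(r[0],1),np.round(r[1],1),round(r[2],1),"floor z",np.median(fl[:,2]).round(4),"fl rect",cv2.minAreaRect((fl[:,:2]*1000).astype(np.float32)))
for nm,px in dict(plugL=(201,226),plugR=(251,227),coil=(137,248),pulley=(303,251)).items():
    q=P[px[1]-22:px[1]+22,px[0]-22:px[0]+22].reshape(-1,3);fr=f[px[1]-22:px[1]+22,px[0]-22:px[0]+22].reshape(-1,3)
    q=q[(fr.max(1)>75)&(q[:,2]<.06)]
    print(nm,len(q),q.mean(0).round(4),np.percentile(q[:,2],[5,50,95]).round(4),cv2.minAreaRect((q[:,:2]*1000).astype(np.float32)))
E
```

```text
matz 0.00410619685867997 0.0034175276475708095
top tray [658.7   7.1] [154.3 212.6] 88.2 floor z 0.006 fl rect ((658.6976928710938, 7.1464080810546875), (154.32730102539062, 212.6232452392578), 88.1836929321289)
top tray [594.8 346.8] [211.4 162.6] 1.0 floor z 0.0063 fl rect ((594.767578125, 348.4146423339844), (211.0570068359375, 159.0796661376953), 1.3162052631378174)
top tray [ 587.3 -331. ] [213.2 152.9] 0.7 floor z 0.006 fl rect ((588.1013793945312, -331.028564453125), (211.6712188720703, 152.90780639648438), 0.7159135341644287)
scene tray [579.6 352.5] [171.5 223. ] 89.8 floor z 0.0066 fl rect ((578.1193237304688, 354.2807922363281), (218.9578857421875, 167.16981506347656), 0.6512585878372192)
scene tray [ 573.  -323.8] [151.7 227.1] 90.0 floor z 0.0064 fl rect ((570.6093139648438, -323.7822570800781), (151.70169067382812, 222.25982666015625), 89.99740600585938)
scene tray [643.5  12.4] [156.9 220.8] 87.6 floor z 0.0065 fl rect ((641.7510375976562, 13.799224853515625), (154.19705200195312, 217.2456817626953), 87.57133483886719)
plugL 129 [0.4517 0.0775 0.016 ] [0.0007 0.0183 0.0276] ((453.74945068359375, 80.63844299316406), (27.27183723449707, 66.72958374023438), 32.560386657714844)
plugR 127 [ 0.453  -0.0748  0.0165] [-0.0001  0.0178  0.0288] ((454.06060791015625, -75.3609619140625), (63.918922424316406, 25.138031005859375), 2.30814266204834)
coil 388 [0.3776 0.2723 0.0237] [0.0024 0.0244 0.0388] ((381.15374755859375, 275.4866943359375), (91.78186798095703, 65.11603546142578), 79.72724914550781)
pulley 465 [ 0.3868 -0.2385  0.0161] [0.0015 0.0164 0.0302] ((387.1407775878906, -238.4287109375), (71.5566635131836, 74.18445587158203), 2.0652754306793213)
```

```bash
python3 - <<'E'
from h import *
c=load("top0.npz");s=load("scene0.npz")
rows=[]
for k in(c,s):
    r=[]
    for x,y,z in((.4537,.08,.0144),(.454,-.075,.0144),(.38,.273,.034),(.387,-.2385,.0165)):
        o=ortho(k,x,y,z,half=.05)
        for t in range(0,200,20):
            o[t,::4]=(90,160,0);o[::4,t]=(90,160,0)
        o[100]=(0,0,255);o[:,100]=(0,0,255);r.append(o)
    rows.append(np.hstack(r))
cv2.imwrite("pics/v3.png",np.vstack(rows))
E
```

```text
(no output)
```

View pics/v3.png

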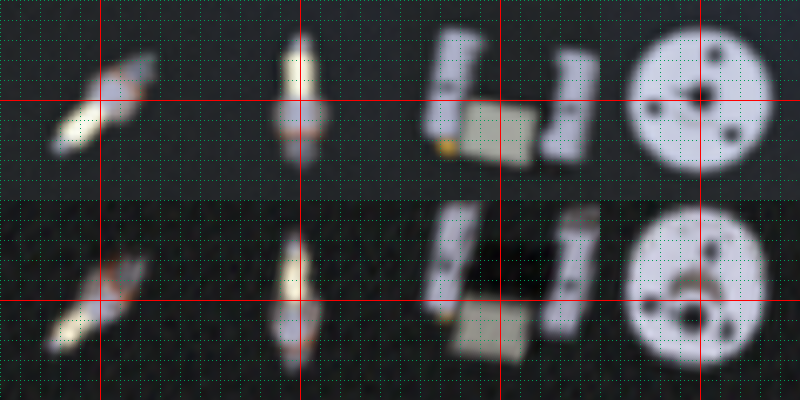

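```bash
python3 - <<'E'
from h import *
c=load("top0.npz");s=load("scene0.npz")
rows=[]
for k in(c,s):
    r=[]
    for x,y in((.585,.351),(.65,.010),(.579,-.327)):
        o=ortho(k,x,y,.028,half=.12,s=1100)
        for t in range(0,264,11):
            o[t,::6]=(0,200,200);o[::6,t]=(0,200,200)
        o[132]=(0,0,255);o[:,132]=(0,0,255);r.append(o)
    rows.append(np.hstack(r))
cv2.imwrite("pics/v4.png",np.vstack(rows))
E
```

```text
(no output)
```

View pics/v4.png

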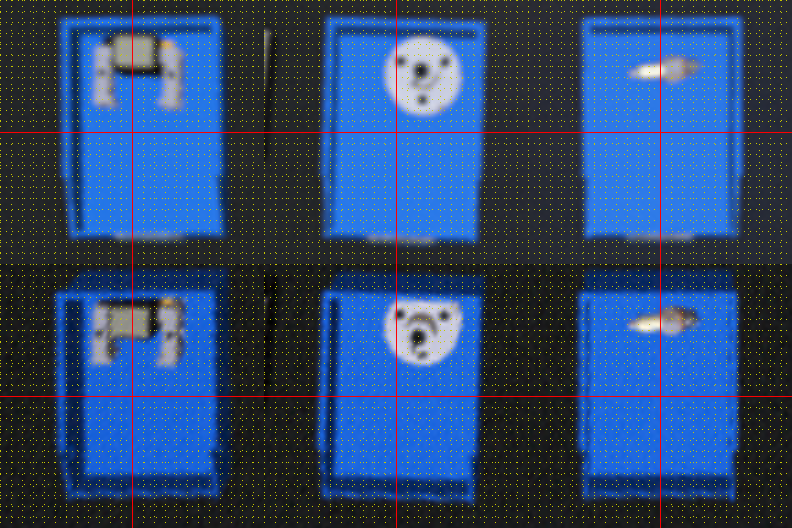

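```bash
cat >> h.py <<'E'
from scipy.spatial.transform import Rotation as Ro
def go(x,y,z,ang):
    """tool-frame shift/roll to reach world xyz with jaw line at world angle ang (deg), tool held down"""
    from workcell import bot
    o=bot.get_obs();R=Ro.from_euler("xyz",o["tcp_rot"],degrees=True).as_matrix()
    d=R.T@(np.array([x,y,z])-o["ee_pos"])
    a=np.degrees(np.arctan2(R[1,1],R[0,1]))
    e=(ang-a+90)%180-90
    print("shift",d.round(4),"roll for yaw",round(e,1),"deg ->",round(np.radians(-e),3),"rad; jaw now",round(a,1),"tcp",o["ee_pos"].round(4),"q1,q6",o["q"][0].round(1),o["q"][5].round(1),"open",round(o["opening"],4),"F",np.round(o["wrist_force"],1),"t",o["time"],"toolx",R[:,0].round(3))
E
python3 -c "
from h import *
go(.387,-.2385,.12,90);go(.387,-.2385,.12,30)"
```

```text
shift [ 0.1113 -0.1645 -0.241 ] roll for yaw -26.3 deg -> 0.46 rad; jaw now -63.7 tcp [ 0.2441 -0.4929  0.2313] q1,q6 -63.7 90.0 open 0.0859 F [ 0.1 -0.4  0. ] t 0.7 toolx [ 0. -0. -1.]
shift [ 0.1113 -0.1645 -0.241 ] roll for yaw -86.3 deg -> 1.507 rad; jaw now -63.7 tcp [ 0.2441 -0.4929  0.2313] q1,q6 -63.7 90.0 open 0.0859 F [ 0.1 -0.4  0. ] t 0.7 toolx [ 0. -0. -1.]
```

Request:
apply_moves(
  commands=[
    [0.111,-0.1645,-0.241,-0.763,1],
    [0.111,-0.1645,-0.241,-0.763,1],
    [0.111,-0.1645,-0.241,-0.763,1],
    [0.111,-0.1645,-0.241,-0.763,1],
    [0.111,-0.1645,-0.241,-0.763,1],
    [0.111,-0.1645,-0.241,-0.763,1],
    [0.111,-0.1645,-0.241,-0.763,1],
    [0.111,-0.1645,-0.241,-0.763,0.3],
    [0.111,-0.1645,-0.241,-0.763,0.3],
    [0.111,-0.1645,-0.241,-0.763,0.3],
    [0.111,-0.1645,-0.241,-0.763,0.3],
  ],
  newtons=40,
)

```text
time: 1.8
ee_pos: [0.3868, -0.2397, 0.1208]
tcp_rot: [68.9, 90.0, -41.2]
wrist_force: [-0.6, 0.1, 0.6]
opening: 0.0556
```

```bash
python3 -c "
from h import *
go(.387,-.2385,.0195,-20)"
```

```text
shift [ 0.1013 -0.0003 -0.0012] roll for yaw 0.1 deg -> -0.001 rad; jaw now -20.1 tcp [ 0.3868 -0.2397  0.1208] q1,q6 -31.8 78.3 open 0.0556 F [-0.6  0.1  0.6] t 1.8 toolx [ 0.001 -0.001 -1.   ]
```

Request:
apply_moves(
  commands=[
    [0.05,0.0,-0.002,0,0.3],
    [0.085,0.0,-0.002,0,0.3],
    [0.101,0.0,-0.002,0,0.3],
    [0.101,0.0,-0.002,0,0.3],
    [0.101,0.0,-0.002,0,-1],
    [0.101,0.0,-0.002,0,-1],
    [0.101,0.0,-0.002,0,-1],
    [0.101,0.0,-0.002,0,-1],
    [0.101,0.0,-0.002,0,-1],
    [0.101,0.0,-0.002,0,-1],
  ],
  newtons=40,
)

```text
time: 2.8
ee_pos: [0.3883, -0.2387, 0.0217]
tcp_rot: [66.2, 89.8, -43.9]
wrist_force: [-1.7, -1.4, 7.3]
opening: 0.0255
```

Request:
apply_moves(
  commands=[
    [-0.02,0,0,0,-1],
    [-0.06,0,0,0,-1],
    [-0.1,0,0,0,-1],
    [-0.1,0,0,0,-1],
    [-0.1,0,0,0,-1],
  ],
)

```text
time: 3.3
ee_pos: [0.3887, -0.2388, 0.1227]
tcp_rot: [70.8, 89.6, -39.2]
wrist_force: [-0.1, -0.4, -2.7]
opening: 0.0258
```

```bash
python3 -c "
from h import *
go(.607,.006,.12,-20)"
```

```text
shift [ 0.0028  0.1211 -0.3049] roll for yaw 0.1 deg -> -0.001 rad; jaw now -20.1 tcp [ 0.3887 -0.2388  0.1227] q1,q6 -31.5 78.5 open 0.0258 F [-0.1 -0.4 -2.7] t 3.3 toolx [ 0.005 -0.004 -1.   ]
```

Request:
apply_moves(
  commands=[
    [0.0,0.012,-0.0305,0,-1],
    [0.0,0.03,-0.076,0,-1],
    [0.0,0.048,-0.122,0,-1],
    [0.0,0.066,-0.168,0,-1],
    [0.0,0.085,-0.213,0,-1],
    [0.0,0.103,-0.259,0,-1],
    [0.0,0.115,-0.29,0,-1],
    [0.0,0.121,-0.305,0,-1],
    [0.0,0.121,-0.305,0,-1],
    [0.0,0.121,-0.305,0,-1],
  ],
)

```text
time: 4.3
ee_pos: [0.6062, 0.0061, 0.1213]
tcp_rot: [48.6, 89.7, -61.4]
wrist_force: [0.3, 0.9, -2.4]
opening: 0.0258
```

```bash
python3 - <<'E'
from h import *
from workcell import cams
c=cams.camera("top");np.savez("top1.npz",**c);s=cams.camera("scene")
cv2.imwrite("pics/v5.png",np.hstack([ortho(c,.6,0,.1,half=.16,s=1100),ortho(s,.6,0,.1,half=.16,s=1100)]))
go(.607,.006,.025,-20)
E
```

```text
shift [ 0.0972  0.0001 -0.0011] roll for yaw 0.1 deg -> -0.002 rad; jaw now -20.1 tcp [0.6062 0.0054 0.1222] q1,q6 0.6 110.7 open 0.026 F [-0.1  1.3 -1.1] t 4.4 toolx [ 0.004 -0.004 -1.   ]
```

View pics/v5.png

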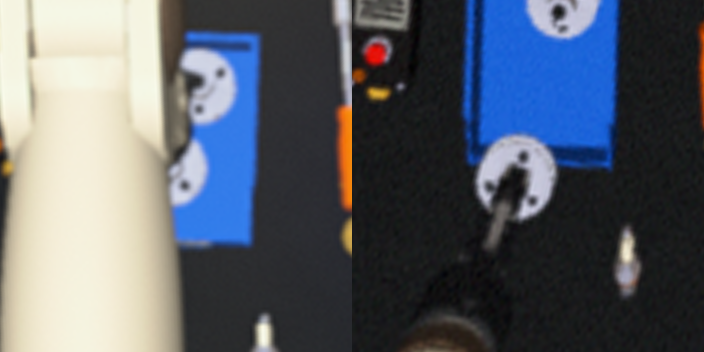

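Request:
apply_moves(
  commands=[
    [0.04,0,0,0,-1],
    [0.07,0,0,0,-1],
    [0.085,0,0,0,-1],
    [0.092,0,0,0,-1],
    [0.095,0,0,0,-1],
    [0.096,0,0,0,-1],
    [0.096,0,0,0,-1],
  ],
)

```text
time: 5.1
ee_pos: [0.6072, 0.0049, 0.0275]
tcp_rot: [73.2, 89.6, -36.9]
wrist_force: [0.0, 0.7, -1.9]
opening: 0.0256
```

Not yet on the floor; ease it down and let go.

Request:
apply_moves(
  commands=[
    [0.001,0,0,0,-1],
    [0.002,0,0,0,-1],
    [0.003,0,0,0,-1],
    [0.003,0,0,0,-1],
  ],
)

```text
time: 5.5
ee_pos: [0.6075, 0.0049, 0.0249]
tcp_rot: [76.3, 89.6, -33.8]
wrist_force: [0.9, -0.2, 1.2]
opening: 0.0258
```

Request:
apply_moves(
  commands=[
    [0.0,0,0,0,-0.2],
    [0.0,0,0,0,0.1],
    [0.0,0,0,0,0.1],
    [0.0,0,0,0,0.1],
    [-0.02,0,0,0,0.1],
    [-0.06,0,0,0,0.1],
    [-0.1,0,0,0,0.1],
    [-0.1,0,0,0,0.5],
    [-0.1,0,0,0,0.5],
  ],
)

```text
time: 6.4
ee_pos: [0.6076, 0.0053, 0.126]
tcp_rot: [84.4, 89.5, -25.7]
wrist_force: [-0.3, 0.4, -0.0]
opening: 0.0645
```

```bash
python3 -c "
from h import *
go(.4495,-.074,.12,-90);go(.4495,-.074,.12,89)"
```

```text
shift [ 0.0049 -0.1212  0.1288] roll for yaw -69.9 deg -> 1.22 rad; jaw now -20.1 tcp [0.6076 0.0053 0.126 ] q1,q6 0.6 110.7 open 0.0645 F [-0.3  0.4 -0. ] t 6.4 toolx [ 0.009 -0.004 -1.   ]
shift [ 0.0049 -0.1212  0.1288] roll for yaw -70.9 deg -> 1.237 rad; jaw now -20.1 tcp [0.6076 0.0053 0.126 ] q1,q6 0.6 110.7 open 0.0645 F [-0.3  0.4 -0. ] t 6.4 toolx [ 0.009 -0.004 -1.   ]
```

Request:
apply_moves(
  commands=[
    [-0.01,-0.121,0.129,-1.92,0.5],
    [-0.01,-0.121,0.129,-1.92,0.5],
    [-0.01,-0.121,0.129,-1.92,0.5],
    [0.0,-0.121,0.129,-1.92,0.5],
    [0.0,-0.121,0.129,-1.92,0.5],
    [0.005,-0.121,0.129,-1.92,0.5],
    [0.005,-0.121,0.129,-1.92,0.5],
    [0.005,-0.121,0.129,-1.92,0.5],
    [0.005,-0.121,0.129,-1.92,0.5],
    [0.005,-0.121,0.129,-1.92,0.5],
    [0.005,-0.121,0.129,-1.92,0.5],
    [0.005,-0.121,0.129,-1.92,0.5],
  ],
)

```text
time: 7.6
ee_pos: [0.4489, -0.0741, 0.1183]
tcp_rot: [-26.2, 89.6, -32.8]
wrist_force: [0.3, 0.2, -0.1]
opening: 0.0638
```

```bash
python3 -c "
from h import *
go(.4495,-.074,.0075,90)"
```

```text
shift [ 1.108e-01  5.000e-04 -1.000e-04] roll for yaw 6.6 deg -> -0.116 rad; jaw now 83.4 tcp [ 0.4489 -0.0741  0.1183] q1,q6 -9.3 -2.7 open 0.0638 F [ 0.3  0.2 -0.1] t 7.6 toolx [ 0.006 -0.004 -1.   ]
```

Request:
apply_moves(
  commands=[
    [0.04,0,0,-0.116,0.5],
    [0.08,0,0,-0.116,0.5],
    [0.1,0,0,-0.116,0.5],
    [0.109,0,0,-0.116,0.5],
    [0.109,0,0,-0.116,0.5],
    [0.109,0,0,-0.116,-1],
    [0.109,0,0,-0.116,-1],
    [0.109,0,0,-0.116,-1],
    [0.109,0,0,-0.116,-1],
    [0.109,0,0,-0.116,-1],
    [0.109,0,0,-0.116,-1],
    [0.109,0,0,-0.116,-1],
  ],
  newtons=40,
)

```text
time: 8.8
ee_pos: [0.4504, -0.0746, 0.0107]
tcp_rot: [-26.9, 89.5, -26.9]
wrist_force: [-0.6, 1.1, 5.9]
opening: 0.0212
```

Request:
apply_moves(
  commands=[
    [-0.02,0,0,0,-1],
    [-0.06,0,0,0,-1],
    [-0.11,0,0,0,-1],
    [-0.11,0,0,0,-1],
    [-0.11,0,0,0,-1],
  ],
)

```text
time: 9.3
ee_pos: [0.4504, -0.0743, 0.1224]
tcp_rot: [-22.2, 89.3, -22.2]
wrist_force: [-0.3, 0.1, -1.2]
opening: 0.0207
```

```bash
python3 - <<'E'
from h import *
from workcell import cams
go(.535,-.2955,.12,90)
s=cams.camera("scene")
cv2.imwrite("pics/v6.png",np.hstack([ortho(s,.6,0.02,.1,half=.12,s=1500),ortho(s,.45,-.074,.12,half=.12,s=1500)]))
E
```

```text
shift [ 0.0044 -0.2212  0.0845] roll for yaw -0.0 deg -> 0.0 rad; jaw now 90.0 tcp [ 0.4504 -0.0743  0.1224] q1,q6 -9.3 -9.3 open 0.0207 F [-0.3  0.1 -1.2] t 9.3 toolx [ 0.012 -0.005 -1.   ]
```

View pics/v6.png

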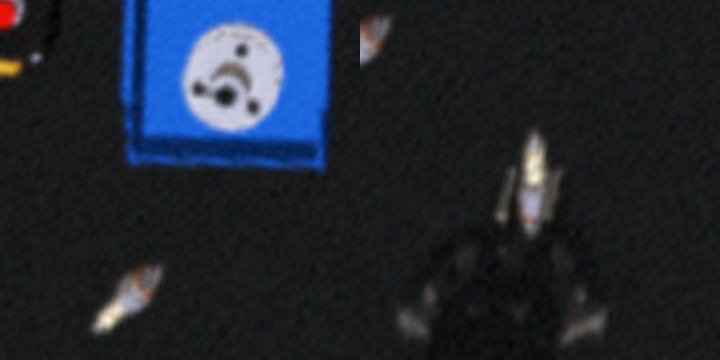

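Request:
apply_moves(
  commands=[
    [0.0,-0.03,0.012,0,-1],
    [0.0,-0.075,0.03,0,-1],
    [0.0,-0.12,0.048,0,-1],
    [0.0,-0.165,0.066,0,-1],
    [0.004,-0.2,0.078,0,-1],
    [0.004,-0.221,0.0845,0,-1],
    [0.004,-0.221,0.0845,0,-1],
    [0.004,-0.221,0.0845,0,-1],
  ],
)

```text
time: 10.15
ee_pos: [0.5334, -0.2949, 0.1169]
tcp_rot: [-22.4, 89.6, -22.5]
wrist_force: [-0.2, 0.3, 0.8]
opening: 0.0212
```

```bash
python3 -c "
from h import *
go(.535,-.2955,.0135,90)"
```

```text
shift [ 0.1034 -0.0003  0.0009] roll for yaw 0.0 deg -> -0.0 rad; jaw now 90.0 tcp [ 0.5334 -0.2949  0.1169] q1,q6 -29.0 -28.9 open 0.0212 F [-0.2  0.3  0.8] t 10.15 toolx [ 0.006 -0.003 -1.   ]
```

Request:
apply_moves(
  commands=[
    [0.04,0,0,0,-1],
    [0.075,0,0,0,-1],
    [0.09,0,0,0,-1],
    [0.097,0,0,0,-1],
    [0.1,0,0,0,-1],
    [0.102,0,0,0,-1],
    [0.103,0,0,0,-1],
    [0.104,0,0,0,-1],
    [0.105,0,0,0,-1],
    [0.105,0,0,0,-1],
  ],
)

```text
time: 11.15
ee_pos: [0.5348, -0.2955, 0.0137]
tcp_rot: [-23.1, 89.5, -23.1]
wrist_force: [-2.3, 0.7, 8.9]
opening: 0.0208
```

Request:
apply_moves(
  commands=[
    [0.0,0,0,0,-0.3],
    [0.0,0,0,0,-0.2],
    [0.0,0,0,0,-0.2],
    [-0.01,0,0,0,-0.2],
    [-0.05,0,0,0,-0.2],
    [-0.1,0,0,0,-0.2],
    [-0.105,0,0,0,-0.2],
    [-0.105,0,0,0,0.5],
  ],
)

```text
time: 11.95
ee_pos: [0.5349, -0.2957, 0.1213]
tcp_rot: [-24.9, 89.2, -25.0]
wrist_force: [1.2, -0.4, -0.5]
opening: 0.0475
```

```bash
python3 - <<'E'
from h import *
from workcell import cams
s=cams.camera("scene");t=cams.camera("top")
cv2.imwrite("pics/v7.png",np.hstack([ortho(s,.57,-.32,.017,half=.11,s=1700),ortho(s,.455,.077,.0144,half=.11,s=1700)]))
go(.455,.077,.12,42.6)
E
```

```text
shift [-0.0039  0.3719 -0.0787] roll for yaw -47.4 deg -> 0.827 rad; jaw now 90.0 tcp [ 0.5336 -0.295   0.1179] q1,q6 -29.0 -28.9 open 0.0619 F [ 0.4 -0.3 -1.1] t 12.05 toolx [ 0.008 -0.003 -1.   ]
```

View pics/v7.png

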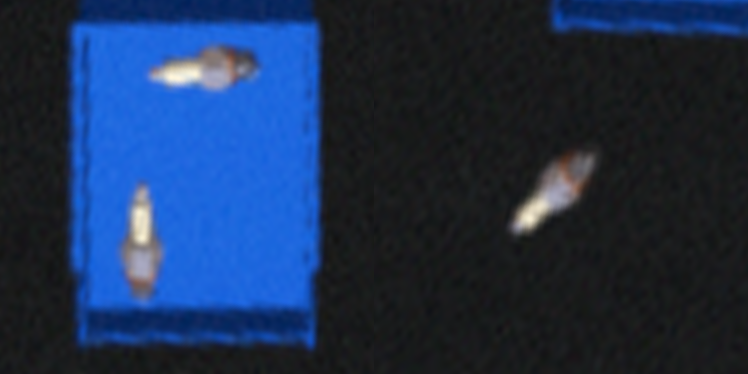

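Request:
apply_moves(
  commands=[
    [0,0.045,-0.01,0.82,0.5],
    [0,0.09,-0.019,0.82,0.5],
    [0,0.135,-0.028,0.82,0.5],
    [0,0.18,-0.038,0.82,0.5],
    [0,0.225,-0.047,0.82,0.5],
    [-0.004,0.27,-0.057,0.82,0.5],
    [-0.004,0.315,-0.066,0.82,0.5],
    [-0.004,0.355,-0.075,0.82,0.5],
    [-0.004,0.372,-0.079,0.82,0.5],
    [-0.004,0.372,-0.079,0.82,0.5],
  ],
)

```text
time: 13.05
ee_pos: [0.4534, 0.0789, 0.1186]
tcp_rot: [12.9, 89.7, -33.9]
wrist_force: [0.7, -0.1, 0.9]
opening: 0.0636
```

```bash
python3 -c "
from h import *
go(.455,.077,.0085,43.3)"
```

```text
shift [ 0.1101 -0.0002  0.0018] roll for yaw 0.1 deg -> -0.002 rad; jaw now 43.2 tcp [0.4534 0.0789 0.1186] q1,q6 10.0 56.8 open 0.0636 F [ 0.7 -0.1  0.9] t 13.05 toolx [ 0.005 -0.003 -1.   ]
```

Request:
apply_moves(
  commands=[
    [0.04,0,0.002,0,0.5],
    [0.08,0,0.002,0,0.5],
    [0.1,0,0.002,0,0.5],
    [0.108,0,0.002,0,0.5],
    [0.108,0,0.002,0,0.5],
    [0.108,0,0.002,0,-1],
    [0.108,0,0.002,0,-1],
    [0.108,0,0.002,0,-1],
    [0.108,0,0.002,0,-1],
    [0.108,0,0.002,0,-1],
    [0.108,0,0.002,0,-1],
    [0.108,0,0.002,0,-1],
  ],
)

```text
time: 14.25
ee_pos: [0.4561, 0.0771, 0.012]
tcp_rot: [22.8, 89.5, -24.0]
wrist_force: [-0.7, -0.5, 5.6]
opening: 0.0206
```

Request:
apply_moves(
  commands=[
    [-0.02,0,0,0,-1],
    [-0.06,0,0,0,-1],
    [-0.11,0,0,0,-1],
    [-0.11,0,0,0,-1],
    [-0.11,0,0,0,-1],
  ],
)

```text
time: 14.75
ee_pos: [0.4562, 0.0777, 0.1236]
tcp_rot: [32.3, 89.4, -14.5]
wrist_force: [-0.0, -0.4, -1.2]
opening: 0.021
```

```bash
python3 -c "
from h import *
go(.538,-.3555,.12,90)"
```

```text
shift [ 0.0057 -0.2369  0.3717] roll for yaw 46.8 deg -> -0.817 rad; jaw now 43.2 tcp [0.4562 0.0777 0.1236] q1,q6 9.8 56.6 open 0.021 F [-0.  -0.4 -1.2] t 14.75 toolx [ 0.01  -0.003 -1.   ]
```

Request:
apply_moves(
  commands=[
    [0,-0.022,0.035,-0.817,-1],
    [0,-0.045,0.07,-0.817,-1],
    [0,-0.067,0.105,-0.817,-1],
    [0,-0.09,0.14,-0.817,-1],
    [0,-0.112,0.175,-0.817,-1],
    [0,-0.134,0.21,-0.817,-1],
    [0,-0.156,0.245,-0.817,-1],
    [0,-0.178,0.28,-0.817,-1],
    [0.004,-0.2,0.315,-0.817,-1],
    [0.004,-0.223,0.35,-0.817,-1],
    [0.004,-0.237,0.372,-0.817,-1],
    [0.004,-0.237,0.372,-0.817,-1],
  ],
)

```text
time: 15.95
ee_pos: [0.5374, -0.3584, 0.1191]
tcp_rot: [-11.3, 89.5, -11.4]
wrist_force: [-1.2, 1.3, -0.5]
opening: 0.0207
```

```bash
python3 -c "
from h import *
go(.545,-.3555,.014,90)"
```

```text
shift [0.1051 0.0031 0.0068] roll for yaw 0.2 deg -> -0.003 rad; jaw now 89.8 tcp [ 0.5374 -0.3584  0.1191] q1,q6 -33.8 -33.6 open 0.0207 F [-1.2  1.3 -0.5] t 15.95 toolx [ 0.008 -0.002 -1.   ]
```

Request:
apply_moves(
  commands=[
    [0.03,0.003,0.007,0,-1],
    [0.065,0.003,0.007,0,-1],
    [0.085,0.003,0.007,0,-1],
    [0.095,0.003,0.007,0,-1],
    [0.1,0.003,0.007,0,-1],
    [0.102,0.003,0.007,0,-1],
    [0.104,0.003,0.007,0,-1],
    [0.106,0.003,0.007,0,-1],
    [0.1065,0.003,0.007,0,-1],
    [0.1065,0.003,0.007,0,-1],
  ],
)

```text
time: 16.95
ee_pos: [0.546, -0.356, 0.015]
tcp_rot: [-15.4, 89.4, -15.6]
wrist_force: [-2.3, 2.3, 8.5]
opening: 0.021
```

Request:
apply_moves(
  commands=[
    [0.0,0,0,0,-0.3],
    [0.0,0,0,0,-0.2],
    [0.0,0,0,0,-0.2],
    [-0.01,0,0,0,-0.2],
    [-0.05,0,0,0,-0.2],
    [-0.1,0,0,0,-0.2],
    [-0.11,0,0,0,-0.2],
    [-0.11,0,0,0,1],
  ],
)

```text
time: 17.75
ee_pos: [0.546, -0.3564, 0.1284]
tcp_rot: [-21.1, 89.1, -21.3]
wrist_force: [0.0, 0.0, -0.4]
opening: 0.0473
```

```bash
python3 - <<'E'
from h import *
from workcell import cams
s=cams.camera("scene");t=cams.camera("top")
cv2.imwrite("pics/v8.png",np.hstack([ortho(s,.57,-.32,.017,half=.11,s=1700),ortho(s,.366,.275,.034,half=.06,s=3116),]))
cv2.imwrite("pics/v8b.png",ortho(t,.366,.275,.034,half=.06,s=3116))
go(.366,.275,.13,-10)
E
```

```text
Traceback (most recent call last):
ValueError: all the input array dimensions except for the concatenation axis must match exactly, but along dimension 0, the array at index 0 has size 374 and the array at index 1 has size 373
```

```bash
python3 - <<'E'
from h import *
from workcell import cams
s=cams.camera("scene");t=cams.camera("top")
L=[ortho(s,.57,-.32,.017,half=.1,s=1300),ortho(s,.366,.275,.034,half=.1,s=1300),ortho(t,.366,.275,.034,half=.1,s=1300)]
for o in L[1:]:o[130,::3]=(0,0,255);o[::3,130]=(0,0,255)
cv2.imwrite("pics/v8.png",np.hstack(L))
go(.366,.275,.13,-10)
E
```

```text
shift [-0.0093  0.6297 -0.1798] roll for yaw 80.2 deg -> -1.399 rad; jaw now 89.8 tcp [ 0.5442 -0.3552  0.123 ] q1,q6 -33.2 -33.1 open 0.0763 F [-0.7  0.2 -0.5] t 17.95 toolx [ 0.008 -0.001 -1.   ]
```

View pics/v8.png

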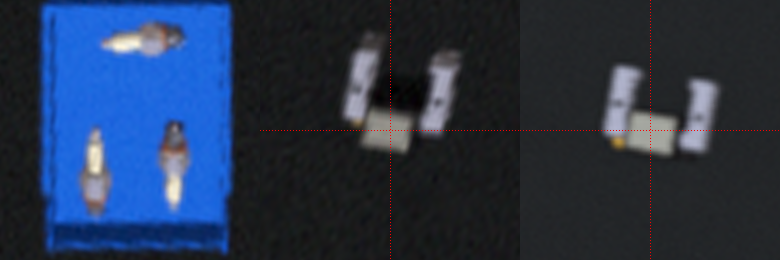

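Request:
apply_moves(
  commands=[
    [0,0.048,-0.0137,-1.4,1],
    [0,0.096,-0.0274,-1.4,1],
    [0,0.144,-0.0411,-1.4,1],
    [0,0.192,-0.0548,-1.4,1],
    [0,0.24,-0.0685,-1.4,1],
    [0,0.288,-0.0822,-1.4,1],
    [0,0.336,-0.096,-1.4,1],
    [0,0.384,-0.11,-1.4,1],
    [0,0.43,-0.123,-1.4,1],
    [0,0.48,-0.137,-1.4,1],
    [0,0.53,-0.151,-1.4,1],
    [0,0.56,-0.16,-1.4,1],
  ],
)

```text
time: 19.15
ee_pos: [0.3839, 0.2073, 0.1197]
tcp_rot: [-96.9, 89.6, -16.7]
wrist_force: [-0.1, -0.4, -0.2]
opening: 0.0854
```

```bash
python3 -c "
from h import *
go(.366,.275,.12,-10)"
```

```text
shift [-0.0005  0.0293  0.0636] roll for yaw -0.1 deg -> 0.003 rad; jaw now 170.1 tcp [0.3839 0.2073 0.1197] q1,q6 28.5 -51.6 open 0.0854 F [-0.1 -0.4 -0.2] t 19.15 toolx [ 0.006 -0.002 -1.   ]
```

Request:
apply_moves(
  commands=[
    [0,0.015,0.032,0,0.6],
    [0,0.029,0.0636,0,0.6],
    [0,0.029,0.0636,0,0.6],
    [0.0,0.029,0.0636,0,0.6],
    [0.04,0.029,0.0636,0,0.6],
    [0.075,0.029,0.0636,0,0.6],
    [0.095,0.029,0.0636,0,0.6],
    [0.107,0.029,0.0636,0,0.6],
    [0.107,0.029,0.0636,0,0.6],
    [0.107,0.029,0.0636,0,0.6],
  ],
)

```text
time: 20.15
ee_pos: [0.3674, 0.2745, 0.0132]
tcp_rot: [-93.0, 89.6, -12.8]
wrist_force: [-0.6, -0.1, 0.2]
opening: 0.0682
```

```bash
python3 -c "
from h import *
go(.366,.275,.012,-10)"
```

```text
shift [0.0012 0.0015 0.0003] roll for yaw -0.1 deg -> 0.002 rad; jaw now 170.1 tcp [0.3674 0.2745 0.0132] q1,q6 37.0 -43.2 open 0.0682 F [-0.6 -0.1  0.2] t 20.15 toolx [ 0.007 -0.002 -1.   ]
```

Request:
apply_moves(
  commands=[
    [0,0,0,0,-1],
    [0,0,0,0,-1],
    [0,0,0,0,-1],
    [0,0,0,0,-1],
    [0,0,0,0,-1],
    [0,0,0,0,-1],
    [0,0,0,0,-1],
  ],
  newtons=70,
)

```text
time: 20.85
ee_pos: [0.368, 0.275, 0.0146]
tcp_rot: [-82.1, 89.5, -2.0]
wrist_force: [-1.2, -1.1, 7.0]
opening: 0.0326
```

Request:
apply_moves(
  commands=[
    [-0.01,0,0,0,-1],
    [-0.04,0,0,0,-1],
    [-0.08,0,0,0,-1],
    [-0.11,0,0,0,-1],
    [-0.11,0,0,0,-1],
    [-0.11,0,0,0,-1],
  ],
)

```text
time: 21.45
ee_pos: [0.3673, 0.2752, 0.125]
tcp_rot: [-78.2, 89.5, 1.9]
wrist_force: [-0.4, -0.6, -3.1]
opening: 0.0322
```

```bash
python3 - <<'E'
from h import *
from workcell import cams
go(.542,.342,.12,3)
s=cams.camera("scene")
cv2.imwrite("pics/v9.png",cv2.resize(s["frame"][130:250,340:500],(640,480),interpolation=cv2.INTER_CUBIC))
E
```

```text
shift [ 0.0067 -0.1606  0.0958] roll for yaw 12.9 deg -> -0.225 rad; jaw now 170.1 tcp [0.3673 0.2752 0.125 ] q1,q6 37.0 -43.1 open 0.0322 F [-0.4 -0.6 -3.1] t 21.45 toolx [ 0.009  0.    -1.   ]
```

View pics/v9.png

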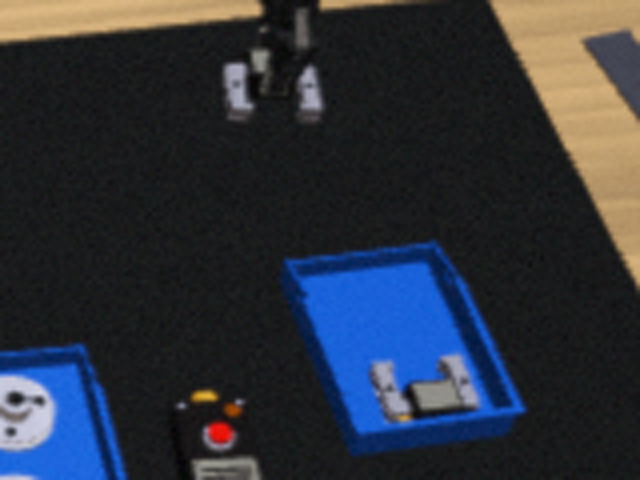

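Coil held level (legs visible at (235,95)/(312,95)). On to its tray.

Request:
apply_moves(
  commands=[
    [0,-0.032,0.019,-0.225,-1],
    [0,-0.065,0.038,-0.225,-1],
    [0,-0.097,0.057,-0.225,-1],
    [0,-0.13,0.077,-0.225,-1],
    [0,-0.15,0.09,-0.225,-1],
    [0,-0.1606,0.0958,-0.225,-1],
    [0,-0.1606,0.0958,-0.225,-1],
    [0,-0.1606,0.0958,-0.225,-1],
  ],
)

```text
time: 22.3
ee_pos: [0.5406, 0.3411, 0.1234]
tcp_rot: [-119.2, 89.7, -26.2]
wrist_force: [0.8, -0.0, -3.4]
opening: 0.0327
```

```bash
python3 - <<'E'
from h import *
from workcell import cams
go(.542,.342,.0176,3)
s=cams.camera("scene")
cv2.imwrite("pics/v10.png",cv2.resize(s["frame"][130:250,340:500],(640,480),interpolation=cv2.INTER_CUBIC))
E
```

```text
shift [ 0.1059 -0.0009  0.0011] roll for yaw -0.0 deg -> 0.0 rad; jaw now -177.0 tcp [0.5406 0.3411 0.1234] q1,q6 32.4 -60.6 open 0.0327 F [ 0.8 -0.  -3.4] t 22.3 toolx [ 0.005 -0.002 -1.   ]
```

View pics/v10.png

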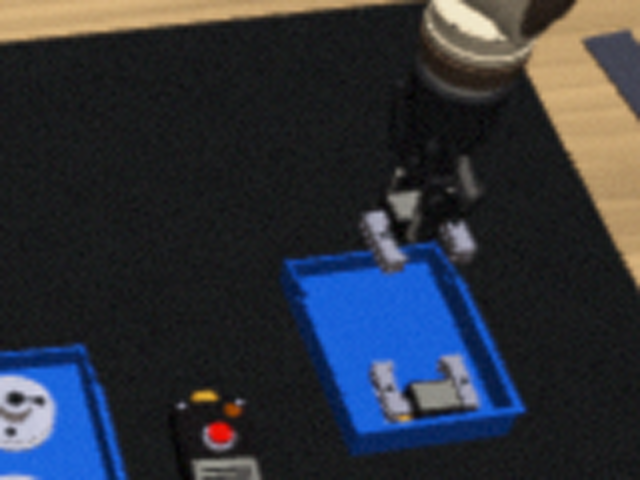

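Request:
apply_moves(
  commands=[
    [0.03,0,0,0,-1],
    [0.065,0,0,0,-1],
    [0.085,0,0,0,-1],
    [0.095,0,0,0,-1],
    [0.1,0,0,0,-1],
    [0.103,0,0,0,-1],
    [0.105,0,0,0,-1],
    [0.107,0,0,0,-1],
    [0.108,0,0,0,-1],
    [0.108,0,0,0,-1],
  ],
)

```text
time: 23.35
ee_pos: [0.5416, 0.3412, 0.0177]
tcp_rot: [-100.8, 89.6, -7.8]
wrist_force: [-2.0, -2.0, 5.8]
opening: 0.0325
```

Request:
apply_moves(
  commands=[
    [0.0,0,0,0,0],
    [0.0,0,0,0,0.05],
    [0.0,0,0,0,0.05],
    [-0.01,0,0,0,0.05],
    [-0.05,0,0,0,0.05],
    [-0.1,0,0,0,0.05],
    [-0.14,0,0,0,0.05],
    [-0.16,-0.05,0,0,0.05],
    [-0.16,-0.05,0,0,0.05],
  ],
)

```text
time: 24.25
ee_pos: [0.5947, 0.3447, 0.181]
tcp_rot: [-86.0, 89.3, 7.0]
wrist_force: [-0.7, -0.6, -0.2]
opening: 0.0448
```

Request:
apply_moves(
  commands=[
    [0,0.05,0,0,0.05],
    [0,0.1,0,0,0.05],
    [0,0.15,0,0,0.05],
    [0,0.2,0,0,0.05],
    [0,0.22,0,0,0.05],
    [0,0.22,0,0,0.05],
  ],
)

```text
time: 24.85
ee_pos: [0.3727, 0.3333, 0.1793]
tcp_rot: [-82.5, 89.2, 10.6]
wrist_force: [-0.0, -0.1, 1.4]
opening: 0.0447
```

```bash
python3 - <<'E'
from h import *
from workcell import cams
t=cams.camera("top");s=cams.camera("scene")
go(.3,.2,.2,0)
P=cloud(s)
for k,x,y in(("coil",.542,.341),("pulley",.607,.005),("plug",.535,-.296),("plug2",.546,-.356)):
    m=(np.hypot(P[...,0]-x,P[...,1]-y)<.008);print(k,np.median(P[m][:,2]).round(4))
cv2.imwrite("pics/v11.png",np.vstack([cv2.resize(f["frame"][a:a+150,b:b+400],(800,300),interpolation=cv2.INTER_CUBIC) for f,a,b in((t,125,80),(s,150,120))]))
E
```

```text
shift [-0.0225  0.0816 -0.1294] roll for yaw -3.0 deg -> 0.052 rad; jaw now -177.0 tcp [0.375  0.3336 0.1789] q1,q6 41.9 -51.1 open 0.045 F [0.9 0.3 0.2] t 24.95 toolx [ 0.014  0.002 -1.   ]
coil 0.0369
pulley 0.0315
plug 0.0243
plug2 0.0262
```

View pics/v11.png

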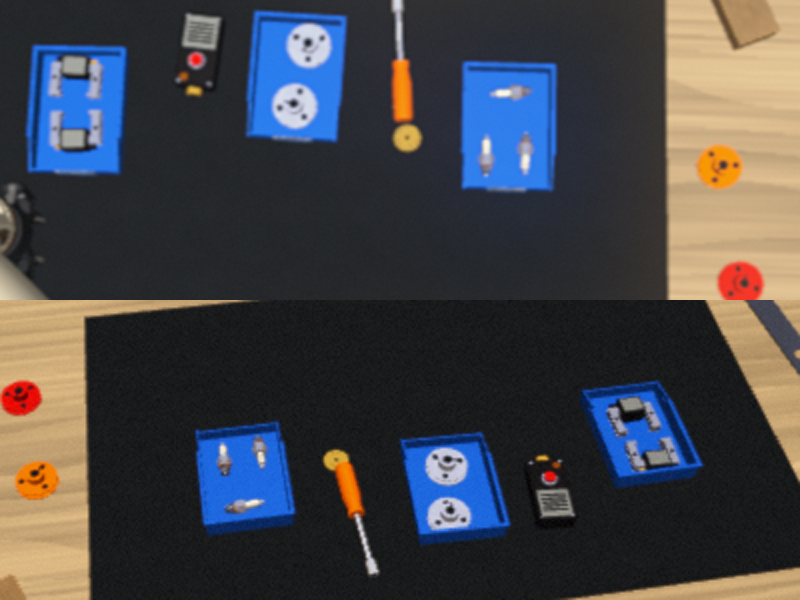

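```bash
python3 -c "
from workcell import bot
print(bot.job_done())"
```

```text
the job is handed in; nothing more can be done
None
```

All four loose parts are in the trays of their own kind, and I handed the job in at about 25 s of robot time. Both spark plugs, the coil and the silver pulley (hub up) were each lowered until the wrist force or height showed the tray floor, then released.

**Position and bystanders:** Last pictures from both cameras show every part well inside its tray and clear of the part already there. The tester, gauge and nut driver look to be where they were; I judged that by eye and did not measure it. The gripper was clear of everything.

**Heights (camera depth against what flat on the floor should give):**

| Part | Read (mm) | Expected (mm) |
|---|---|---|
| Coil | 36.9 | 37 |
| Pulley | 31.5 | 33 |
| First plug | 24.3 | about 27.8 |
| Second plug | 26.2 | about 27.8 |

The plug readings are a little low, probably because the sample took in lower points around such a narrow part. No check failed.

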